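# Park the reserve bottle in a gravity-feed chute

## Task

In the bottle chute whose reserve seat is empty, two glass bottles lie together at the front. Put your fingertips behind the lower one and roll the pair up the slope, never lifting, pinching or flicking them, until the upper bottle goes over the crest and sits in the reserve seat against the end stop, where it cannot roll back. Then ease the lower bottle gently back down on your fingertips until it rests on the front lip, let go of it, and leave everything else as it stands.

Things in the scene. Friction and masses are not known exactly. Their poses are not given: they have to be found in the camera images.
- chute_lane: Lane of the chute to work on: fixed white sheet-steel gutter on feet, climbing at 8 degrees away from the robot. Origin: centre of its floor at the inner face of the front lip, 26 mm above the table; x up the slope along the floor, y across it to the left, z square to the floor. Inner width 124 mm; side flanges 18 mm high, 3 mm thick; lip 10 mm high, 4 mm thick; open above and in front.
- chute_front (a point): Where the axis of a bottle resting on the front lip lies: lane x = 19, z = 23 mm. Bottles roll freely and run back down to here (smooth glass, friction about 0.3) when not held.
- chute_crest (a point): Middle of the crest line, on the floor at lane x = 160 mm. The floor is flat from the lip to here; beyond, it drops at 23 degrees to the lane (15 degrees to level) as far as the end stop at lane x = 212 mm. A bottle tips into the seat of itself once its axis is past lane x = 164 mm.
- chute_seat (a point): Where the axis of a bottle in the reserve seat lies, against the end stop: lane x = 189, z = 13 mm. The seat is lined with dark rubber. The stop is a plate whose top is 38 mm above the plane of the lane's floor. A second bottle behind a seated one can go no higher than lane x = 144 mm.
- bottle_upper: Amber glass bottle, paper label, aluminium cap, lying across the lane, cap to lane +y. Body a cylinder 46 mm in diameter, 76 mm long, then neck and cap (30 mm in diameter); 110 mm in all; 0.14-0.26 kg. Origin on its long axis, 44 mm from the flat bottom; its y axis runs along the bottle to the cap (the frame turns about y as it rolls). The upper of the two: starts against the lower one, at lane x = 65 mm.
- bottle_lower: Amber glass bottle, paper label, aluminium cap, lying across the lane, cap to lane +y. Body a cylinder 46 mm in diameter, 76 mm long, then neck and cap (30 mm in diameter); 110 mm in all; 0.14-0.26 kg. Origin on its long axis, 44 mm from the flat bottom; its y axis runs along the bottle to the cap (the frame turns about y as it rolls). The lower of the two: starts on the front lip, at lane x = 19 mm.
- chute_done: A second chute of the same make, fixed beside the first, already in order; chute of outer size 222 x 130 x about 90 mm. Origin at the centre of its underside on the table, x uphill.
- done_front: Bottle like the others, on the front lip of the second chute; origin on its axis. Leave alone.
- done_reserve: Bottle like the others, in the reserve seat of the second chute; origin on its axis. Leave alone.
- dropper: White eye-drop bottle, 24 mm in diameter and 68 mm tall, upright between the chutes; origin at the centre of its underside. Leave alone.
- jar: Ointment jar, 60 mm in diameter and 46 mm tall, beyond the chutes; origin at the centre of its underside. Leave alone.
- lens: Black-rimmed hand lens lying flat, 52 mm in diameter and 22 mm high; origin at the centre of its underside. Leave alone.
- penlight: Steel penlight lying on the table, 136 mm long, 15 mm thick; origin under its middle, x along it. Leave alone.
- occluder: Black flat eye occluder paddle lying on the table, 184 mm long, 5 mm thick, disc 58 mm across at its +x end; origin under its handle. Leave alone.
- carton: Small medicine carton, 32 x 32 x 80 mm, upright; origin at the centre of its underside. Leave alone.

How it is judged:
By the outcome, as a careful person would: the job done as asked, in the order asked, and still so for the second after the job is handed in, with the robot touching nothing.
It also fails if it takes over 38 s, if anything falls off the work surface, if the arm or the gripper's body presses on something with over 40 N, if the wrist force passes 120 N, or if a joint passes its speed limit or range.

## Robot

A 6-joint arm with a two-finger parallel gripper is mounted at the origin on the work surface. World frame = base frame: x ahead of the robot, y to its left, z up, the work surface at z = 0. Lengths are in mm, angles in rad, forces in N, time in s.
With the tool pointing down it reaches from about 275 to 775 mm from the base axis. Payload 14.6 kg.
Tool frame: the origin (TCP) lies at the very end of the fingers, on their centre line; the grasp point (between the pads) lies 19 mm behind it; x points along the fingers, z is the direction in which the jaws open and shut, and the axes are right-handed (so a half turn about x gives the same grasp; the last joint's range is limited). The gripper opens to 85 mm and grips with 20 to 120 N. Pads are 22 mm wide; open, the fingers measure 114 mm over their backs; the gripper's body (76 mm by 85 mm) begins 54 mm behind the grasp point. The pads swing forward as they close: fully open they stand 13 mm farther back than shut.
Start: joints at [-1.483, 0.263, -0.048, 1.259, 0, 1.415], TCP at [126.215, -509.606, 231.278] pointing down, gripper open.
Joint ranges: [-2.65, 2.65], [-0.89, 1.7], [-1.18, 1.37], [-2.13, 2.11], [-1.35, 1.29], [-3.14, 3.14]. Speed limits (rad/s): [1.89, 1.89, 2.57, 2.79, 3.14, 3.14].

## Interface

Orientations are given as a rotation vector (axis times angle).
In Python, from plant import manip, imaging gives the robot as it stands.
- The arm moves only by the tool send_rows, never from a script. Its arguments are lists of equal length, an entry for each row: "dp": the shift along the tool's x, y, z in units of 25 mm (1.0 is 25 mm), a list of three; "twist": the turn, a rotation vector about the tool's x, y, z in units of 8 degrees (1.0 is 8 degrees), a list of three; "jaw": the closure, from 0 (fully open) to 1 (shut). In form: {"dp": [[dx, dy, dz], ...], "twist": [[ax, ay, az], ...], "jaw": [jaw, ...]}. A call has 1 to 20 rows; each row is the pose to reach, as a shift and turn from the pose measured when the call began, along the tool's axes at that moment; what a row does not reach only later rows make up. A row lasts 1/10 s, in which the tool goes at most 50 mm and 8.59 degrees, less where a joint would pass 70% of its speed; a pose out of reach is approached as far as the arm can. A call with a gripper value outside its range is refused whole. The fingers move at their own pace and stop on an object; "newtons" is the grip in N (left out, the last holds). Time passes only in rows, so rows that repeat a pose let the fingers close. It gives the time, the measured TCP pose, the force and the opening at its end, in the units of the state.
- manip.get_obs(): the state, without advancing time (a new reading comes with each control period).
- imaging.get_image(name): name is "scene" or "top"; returns a dict with "img" (400x640x3 uint8, red, green, blue), "range_z" (400x640 float32, mm along the optical axis (not along the pixel's ray), 0 where there is no reading), "fov_y" (degrees; the focal length in pixels is half the picture's height over the tangent of half this angle, whatever the lens; pixels are square), "cx", "cy" (the principal point, pixels), "eye" and "rotation" of the camera in the world. Camera axes: x right, y up, looking along -z (the intrinsics and any distortion apply to the point x, -y, -z); pixel columns grow to the right and rows downward; lengths in mm; the calibration is good to about 2 mm. A picture is of the moment at which its call begins.
- manip.hand_in(): hands the job in, once; it reports no verdict.
The state is a dict: "clock": time; "joint_positions": joint angles; "dq": joint speeds; "effort": joint torques, N m; "eef_pos": TCP position; "eef_rot": TCP orientation; "wrist_force": force on the tool from outside, world axes, zero at the start; "torque": the same for the moment, N m; "grip_width": finger opening in mm.
Only numpy, scipy, OpenCV 4.12 (cv2) and the standard library are available. Lean on these libraries where they do the work, as an engineer would, in place of code of your own. Each camera call takes 0.05 s, during which the arm holds its last target.

## Working session

There is one attempt and no reset: what is moved stays moved. The work goes in short steps, Python scripts to look and compute and a tool call to move; the robot and the scene stay as the last step left them, time stands still between calls to the robot, and variables do not carry over. Pictures are saved under pics/ and viewed, and the job is handed in when it is done.

Besides the shell and the picture viewer there is one more tool, called after "Request:" by a JSON object that holds its "api" and its "payload". send_rows: Moves the arm, as the interface text tells. Its arguments: {"type":"object","properties":{"dp":{"type":"array"},"twist":{"type":"array"},"jaw":{"type":"array"},"newtons":{"type":"number"}},"required":["dp","twist","jaw"]}

```bash
ls; mkdir -p pics; python3 - <<'E'
from plant import manip, imaging
import cv2
print(manip.get_obs())
for n in("scene","top"):
    d=imaging.get_image(n)
    cv2.imwrite(f"pics/{n}0.png",d["img"][:,:,::-1])
    print({k:v for k,v in d.items() if k not in("img","range_z")})
    import pickle; pickle.dump(d,open(f"{n}0.pkl","wb"))
E
```

```text
pics
{'clock': 0.0, 'joint_positions': array([-1.48326301e+00,  2.63529559e-01, -4.89488663e-02,  1.25940291e+00,
        4.43786137e-06,  1.41550977e+00]), 'dq': array([-0.00130512,  0.00179518,  0.00119019,  0.00149301,  0.00151455,
        0.00102219]), 'effort': array([-6.82115187e-04, -6.37624955e+01,  3.84560180e+01,  1.37730927e-02,
       -3.08766448e-04,  8.16949868e-07]), 'eef_pos': array([ 126.20950924, -509.3140103 ,  230.81728325]), 'eef_rot': array([ 1.02925628,  1.31508462, -1.02792803]), 'wrist_force': array([-0.52196004,  0.12936825, -0.33058491]), 'torque': array([-0.01949556,  0.02064322, -0.00192844]), 'grip_width': 85.36833212121235}
{'fov_y': 55.40967652442691, 'cx': 318.72689435272986, 'cy': 192.8058741642727, 'eye': array([1146.39740694,  430.90327294,  642.56397204]), 'rotation': array([0.48531176, 0.98500726, 2.0566263 ])}
{'fov_y': 52.503570202616466, 'cx': 317.36772468151577, 'cy': 195.54230091898563, 'eye': array([ 407.19378029,    8.34563145, 1082.6585504 ]), 'rotation': array([ 0.1148205 , -0.1354417 , -1.58426043])}
```

View pics/scene0.png

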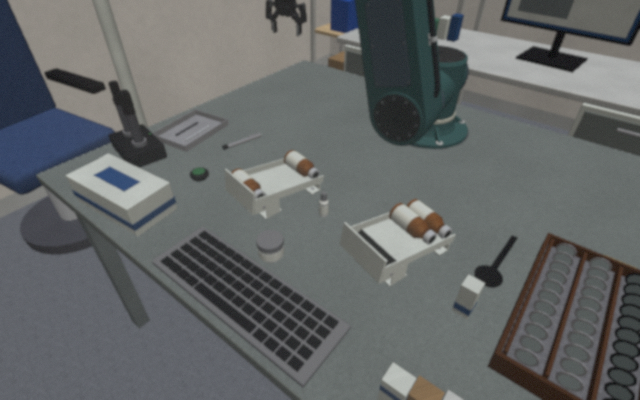

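View pics/top0.png

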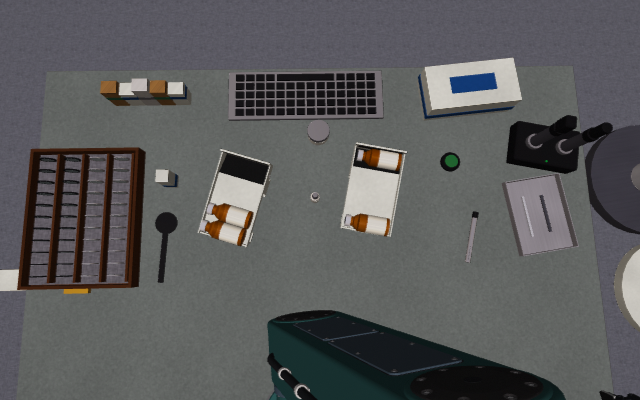

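```bash
cat > h.py <<'E'
import numpy as np,cv2,pickle
from scipy.spatial.transform import Rotation as R
def pts(d):
    z=d["range_z"].astype(float);h,w=z.shape
    f=h/2/np.tan(np.radians(d["fov_y"])/2)
    v,u=np.mgrid[0:h,0:w]
    P=np.stack([(u-d["cx"])/f*z,-(v-d["cy"])/f*z,-z],-1)
    W=P@R.from_rotvec(d["rotation"]).as_matrix().T+d["eye"]
    W[z<=0]=np.nan
    return W
E
python3 - <<'E'
from h import *
for n,(x0,y0,x1,y1) in (("top",(185,140,285,255)),("scene",(330,190,470,290))):
    d=pickle.load(open(n+"0.pkl","rb"))
    c=d["img"][y0:y1,x0:x1,::-1]
    cv2.imwrite(f"pics/{n}crop.png",cv2.resize(c,None,fx=5,fy=5,interpolation=cv2.INTER_CUBIC))
    W=pts(d)
    print(n,"table z",np.nanmedian(W[260:280,200:300,2]) if n=="top" else np.nanmedian(W[290:330,380:420,2]))
d=pickle.load(open("top0.pkl","rb"));W=pts(d)
S=W[140:255,185:285]
hsv=cv2.cvtColor(d["img"],cv2.COLOR_RGB2HSV)[140:255,185:285]
for r in range(5,112,7):
    print(r+140,' '.join(f"{x:4.0f}" for x in S[r,::6,2]))
E
```

```text
top table z 1.3803523221630485
scene table z 0.39202417833104164
145    3    1    3   -2   -0    4    2    0   -1    3    1    4    5   -1    1    2    0
152    2    5   -3    2    3   -5    2   95   97    1    3   -2    4    2    0   -0    4
159    2   -3    1   -1    0   -1   68   39   38   35   32   94   92    4    2    4    2
166   -2    0   -1   -1    4    1   46   44   44   42   40   39   37   35   75    1    3
173    3    1    2    1    3   67   55   51   49   47   47   46   41   40   55    2   -1
180    1   -2    2    0    2   54   48   45   50   50   48   49   48   47   17    5   -1
187   -0    2    5   -1    4   46   43   43   42   45   47   47   47   67    2    0   -1
194    3    5    3    0   60   41   42   43   46   43   44   43   42    6    3  nan   -2
201    4    0    3    2   48   41   40   43   38   43   41   42   46    2    1   -1    2
208    2    4    3    3   76   74   82   81   76   72   40   39   60    2    1   -1    2
215    1    2    2   55   34   69   82   79   85   82   83   67    1    0    2    1    2
222    2   -0    4   66   59   71   64   64   78   80   79   35   -3   -2    2    4    3
229    4    3   -0   64   69   73   73   76   72   69   61   48    5    1   -1   -0    1
236    0    1    2    1    5   67   72   73   74   73   31    7    3   -1    1    1    3
243    2    5   -1    2   -1    3   -0    4   63   70   30    1    3    2    4   -1    3
250    4    4    1    1    0    0    2   -0    1    3    1    3    6    1    0    2    2
```

View pics/topcrop.png

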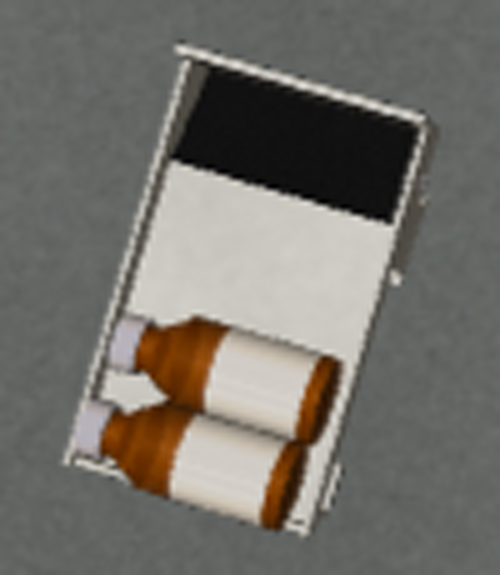

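View pics/scenecrop.png

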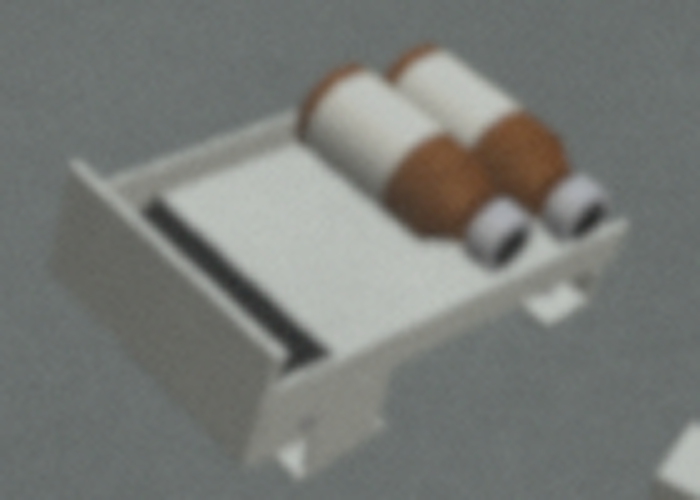

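```bash
cat >> h.py <<'E'
def cam(d):
    h=d["img"].shape[0];f=h/2/np.tan(np.radians(d["fov_y"])/2)
    return f,R.from_rotvec(d["rotation"]).as_matrix()
def ray(d,u,v,zw):
    f,M=cam(d);r=M@np.array([(u-d["cx"])/f,-(v-d["cy"])/f,-1]);e=d["eye"]
    return e+r*(zw-e[2])/r[2]
def proj(d,P):
    f,M=cam(d);q=(np.atleast_2d(P)-d["eye"])@M
    return np.c_[d["cx"]+f*q[:,0]/-q[:,2],d["cy"]-f*q[:,1]/-q[:,2]]
s8,c8=np.sin(np.radians(8)),np.cos(np.radians(8))
hz=lambda x,z:26+x*s8+z*c8
E
python3 - <<'E'
from h import *
T=pickle.load(open("top0.pkl","rb"));S=pickle.load(open("scene0.pkl","rb"))
t=lambda a,b:((a-2)/5+185,(b-2)/5+140)
s=lambda a,b:((a-2)/5+330,(b-2)/5+190)
L=[(T,t(180,48),212,38,'stopL'),(T,t(428,118),212,38,'stopR'),(T,t(172,160),160,0,'crestL'),(T,t(393,223),160,0,'crestR*'),
(T,t(70,462),-4,14,'frontL'),(T,t(308,530),-4,14,'frontR'),
(S,s(75,163),215,38,'stopR'),(S,s(287,360),215,38,'stopL'),(S,s(625,225),-4,18,'frontL')]
for d,p,x,z,n in L:
    q=ray(d,*p,hz(x,z));print(n,q.round(1))
E
```

```text
stopL [687.5 234.7  93.1]
stopR [649.5 110.3  93.1]
crestL [640.1 247.9  48.3]
crestR* [605.  133.1  48.3]
frontL [484.8 298.9  39.3]
frontR [448.  176.9  39.3]
stopR [649.4 114.1  93.6]
stopL [688.7 239.   93.6]
frontL [485.5 299.7  43.3]
```

```bash
cat >> h.py <<'E'
yaw=np.radians(-17.4);O=np.array([472,236.,26])
Lx=np.array([np.cos(yaw)*c8,np.sin(yaw)*c8,s8]);Ly=np.array([-np.sin(yaw),np.cos(yaw),0]);Lz=np.cross(Lx,Ly)
ML=np.c_[Lx,Ly,Lz]
tolane=lambda P:(P-O)@ML
towld=lambda p:np.asarray(p)@ML.T+O
E
python3 - <<'E'
from h import *
for n in("top","scene"):
    d=pickle.load(open(n+"0.pkl","rb"));W=tolane(pts(d))
    m=(W[...,2]>26)&(W[...,0]>-20)&(W[...,0]<100)&(abs(W[...,1])<80)
    hsv=cv2.cvtColor(d["img"],cv2.COLOR_RGB2HSV)
    am=(hsv[...,0]<20)&(hsv[...,1]>130)
    q=W[m]
    for lo,hi,nm in((-10,40,'lower'),(44,95,'upper')):
        k=q[(q[:,0]>lo)&(q[:,0]<hi)]
        print(n,nm,len(k),np.percentile(k,[1,50,99],axis=0).round(1).tolist())
        # circle: top ridge
        b=k[(k[:,1]>-40)&(k[:,1]<15)]
        x0,z0=b[:,0].mean(),b[:,2].mean()
        from scipy.optimize import least_squares
        # axis line x=a+b*y, z=c, r=23 
        r=least_squares(lambda p:np.hypot(b[:,0]-p[0]-p[1]*b[:,1],b[:,2]-p[2])-23,[19 if nm=='lower' else 65,0,23],loss='soft_l1')
        print(r.x)
    f=W[(abs(W[...,2])<6)&(W[...,0]>100)&(W[...,0]<150)&(abs(W[...,1])<50)]
    print('floor z',np.median(f[:,2]))
    # crest/flange edges
d=pickle.load(open("top0.pkl","rb"))
img=cv2.resize(d["img"][140:255,185:285,::-1],None,fx=5,fy=5,interpolation=cv2.INTER_CUBIC)
def dr(img,pl,col,off):
    uv=proj(d,[towld(p) for p in pl]);uv=((uv-off+0.5)*5).astype(int)
    cv2.polylines(img,[uv.reshape(-1,1,2)],False,col,1)
o=np.array([185,140])
dr(img,[(0,-62,0),(0,62,0),(160,62,0),(160,-62,0),(0,-62,0)],(0,0,255),o)
dr(img,[(-4,65,18),(212,65,18),(212,65,38),(212,-65,38),(212,-65,18),(-4,-65,18)],(0,255,0),o)
dr(img,[(19,-44,46),(19,32,46),(65,32,46),(65,-44,46)],(255,0,255),o)
cv2.imwrite("pics/ov.png",img)
from plant import manip
o=manip.get_obs();M=R.from_rotvec(o["eef_rot"]).as_matrix();print(M.round(3))
for s in(1,-1):
    G=np.c_[-Lz,-s*Lx,s*Ly];print(s,R.from_matrix(G).as_rotvec(),"tool rel rotvec deg/8",np.degrees(R.from_matrix(M.T@G).as_rotvec())/8)
E
```

```text
top lower 716 [[-4.3, -51.8, 28.8], [19.4, -4.9, 42.6], [39.6, 56.5, 50.5]]
[ 1.70604469e+01 -4.15030697e-04  2.47702709e+01]
top upper 682 [[44.7, -56.1, 27.8], [65.7, -9.4, 43.2], [85.7, 52.0, 50.2]]
[ 6.31742560e+01 -5.22884392e-03  2.47673218e+01]
floor z 1.5005064296996002
scene lower 598 [[4.5, -51.6, 26.6], [27.2, 8.5, 40.2], [38.7, 58.3, 47.7]]
[1.73735845e+01 4.46278882e-03 2.38239171e+01]
scene upper 717 [[50.6, -55.6, 26.5], [74.6, -0.5, 38.8], [86.5, 53.8, 47.5]]
[ 6.29495394e+01 -9.08341393e-03  2.37230625e+01]
floor z 0.8545523341851556
[[-0.     0.971  0.24 ]
 [ 0.001  0.24  -0.971]
 [-1.     0.    -0.001]]
1 [-1.06125126  1.25138453  0.87676417] tool rel rotvec deg/8 [-18.54754495  -1.29815622  -0.37277907]
-1 [ 1.47295413  0.93116295 -1.3290266 ] tool rel rotvec deg/8 [ 3.90671519 -0.28022951  0.97586402]
```

View pics/ov.png

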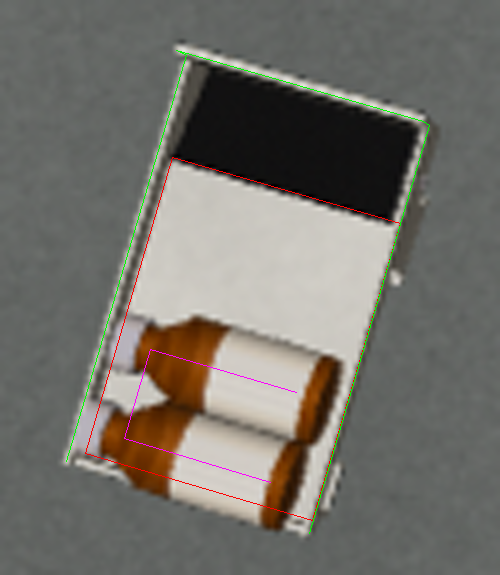

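```bash
sed -i 's/O=np.array(\[472,236.,26\])/O=np.array([470.3,236.5,26])/' h.py; cat >> h.py <<'E'
G=np.c_[-Lz,-Lx,Ly]
def state(o):
    M=R.from_rotvec(o["eef_rot"]).as_matrix()
    print("t",round(o["clock"],2),"lane",tolane(o["eef_pos"]).round(1),"F lane",(o["wrist_force"]@ML).round(2),"w",round(o["grip_width"],1),"rot err/8",(np.degrees(R.from_matrix(M.T@G).as_rotvec())/8).round(2))
    return M
E
cat > st.py <<'E'
from h import *
import sys
from plant import manip
o=manip.get_obs();M=state(o);print("q",o["joint_positions"].round(2))
if len(sys.argv)>1:
    t=towld([float(a) for a in sys.argv[1:4]]);print("dp/25",((t-o["eef_pos"])@M/25).round(3))
E
python3 st.py -32 -12 90
```

```text
t 0.1 lane [ -75.8 -814.6  217.5] F lane [ 0.05  0.2  -0.47] w 85.5 rot err/8 [-18.55  -1.3   -0.37]
q [-1.48  0.26 -0.05  1.26 -0.    1.42]
dp/25 [  4.836  18.772 -26.154]
```

Request:
{"api": "send_rows", "payload": {"dp": [[0.1,0.9,-1.3],[0.2,1.9,-2.6],[0.3,2.8,-3.9],[0.4,3.8,-5.2],[0.6,4.7,-6.5],[0.8,5.6,-7.8],[1.0,6.6,-9.1],[1.3,7.5,-10.5],[1.6,8.4,-11.8],[2.0,9.4,-13.1],[2.3,10.3,-14.4],[2.6,11.3,-15.7],[2.9,12.2,-17.0],[3.2,13.1,-18.3],[3.5,14.1,-19.6],[3.8,15.0,-20.9],[4.1,16.0,-22.2],[4.4,16.9,-23.5],[4.6,17.8,-24.8],[4.8,18.8,-26.1]], "twist": [[-0.9,-0.06,-0.02],[-1.9,-0.13,-0.04],[-2.8,-0.2,-0.06],[-3.7,-0.26,-0.07],[-4.6,-0.33,-0.09],[-5.6,-0.39,-0.11],[-6.5,-0.46,-0.13],[-7.4,-0.52,-0.15],[-8.3,-0.59,-0.17],[-9.3,-0.65,-0.19],[-10.2,-0.72,-0.2],[-11.1,-0.78,-0.22],[-12.1,-0.85,-0.24],[-13.0,-0.91,-0.26],[-13.9,-0.98,-0.28],[-14.8,-1.04,-0.3],[-15.8,-1.1,-0.32],[-16.7,-1.17,-0.34],[-17.6,-1.23,-0.35],[-18.5,-1.3,-0.37]], "jaw": [0.1,0.2,0.3,0.4,0.5,0.55,0.55,0.55,0.55,0.55,0.55,0.55,0.55,0.55,0.55,0.55,0.55,0.55,0.55,0.55]}}

```text
clock: 2.1
eef_pos: [425.3, 238.9, 111.0]
eef_rot: [-1.061, 1.252, 0.876]
wrist_force: [1.0, -0.2, 0.6]
grip_width: 38.2
```

```bash
python3 st.py -32 -12 60
```

```text
t 2.1 lane [-31.4 -11.2  90.2] F lane [1.09 0.06 0.43] w 38.2 rot err/8 [-0.01 -0.   -0.  ]
q [ 0.4   0.21 -0.48  0.77 -0.09  0.7 ]
dp/25 [ 1.21   0.026 -0.032]
```

```bash
python3 - <<'E'
from h import *
from plant import imaging,manip
o=manip.get_obs()
for n in("scene","top"):
    d=imaging.get_image(n);pickle.dump(d,open(n+"1.pkl","wb"))
    uv=proj(d,o["eef_pos"])[0];print(n,uv)
    if n=="scene":
        x,y=int(uv[0])-70,int(uv[1])-60
        c=cv2.resize(d["img"][y:y+120,x:x+140,::-1],None,fx=5,fy=5,interpolation=cv2.INTER_CUBIC)
        p=((uv-[x,y]+.5)*5).astype(int);cv2.circle(c,tuple(int(a) for a in p),4,(0,0,255),1)
        cv2.imwrite("pics/tip.png",c)
    W=tolane(pts(d))
    m=(W[...,0]>-65)&(W[...,0]<0)&(abs(W[...,1]+12)<60)&(W[...,2]>60)&(W[...,2]<140)
    q=W[m]
    for a in range(60,140,6):
        k=q[(q[:,2]>=a)&(q[:,2]<a+6)]
        if len(k): print(a,len(k),np.percentile(k,[5,95],axis=0).round(0).tolist())
E
```

```text
scene [446.23834297 186.98508423]
90 16 [[-40.0, -33.0, 92.0], [-21.0, 14.0, 96.0]]
96 31 [[-39.0, -37.0, 97.0], [-20.0, 20.0, 102.0]]
102 45 [[-38.0, -42.0, 102.0], [-19.0, 21.0, 107.0]]
108 47 [[-38.0, -41.0, 108.0], [-20.0, 21.0, 114.0]]
114 47 [[-39.0, -42.0, 114.0], [-19.0, 21.0, 120.0]]
120 46 [[-37.0, -38.0, 120.0], [-20.0, 22.0, 125.0]]
126 40 [[-39.0, -36.0, 126.0], [-19.0, 21.0, 131.0]]
132 48 [[-33.0, -46.0, 132.0], [-18.0, 23.0, 138.0]]
138 28 [[-37.0, -58.0, 138.0], [-17.0, 37.0, 140.0]]
top [214.95762241 254.61939648]
96 4 [[-22.0, -32.0, 97.0], [-19.0, -26.0, 102.0]]
102 3 [[-23.0, -37.0, 102.0], [-20.0, -32.0, 107.0]]
108 4 [[-26.0, -38.0, 109.0], [-20.0, -30.0, 112.0]]
114 3 [[-23.0, -37.0, 115.0], [-19.0, -28.0, 119.0]]
120 2 [[-23.0, -37.0, 122.0], [-19.0, -27.0, 123.0]]
126 1 [[-23.0, -40.0, 130.0], [-23.0, -40.0, 130.0]]
132 5 [[-23.0, -51.0, 136.0], [-18.0, -32.0, 138.0]]
138 1 [[-17.0, -35.0, 139.0], [-17.0, -35.0, 139.0]]
```

View pics/tip.png

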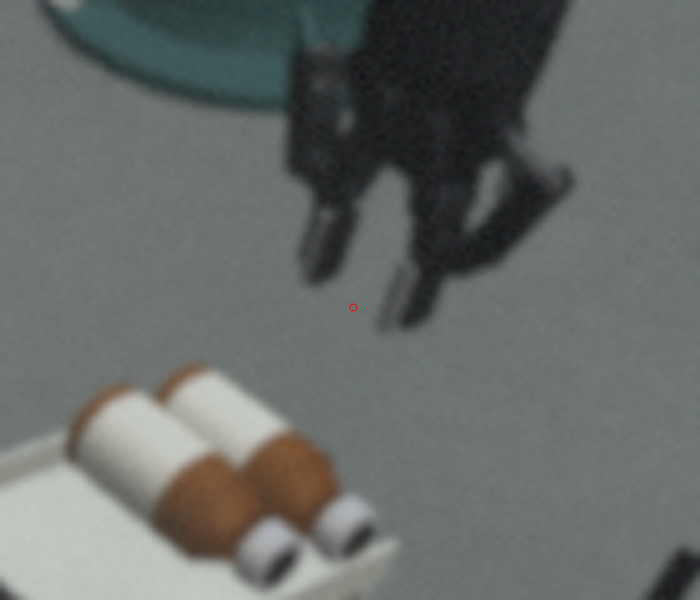

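Request:
{"api": "send_rows", "payload": {"dp": [[0.5,0,0],[1.0,0,0],[1.5,0,0],[2.0,0,0],[2.5,0,0],[2.8,0,0],[3.05,0,0],[3.05,-0.1,0],[3.05,-0.2,0],[3.05,-0.3,0],[3.05,-0.4,0],[3.05,-0.45,0]], "twist": [[0,0,0],[0,0,0],[0,0,0],[0,0,0],[0,0,0],[0,0,0],[0,0,0],[0,0,0],[0,0,0],[0,0,0],[0,0,0],[0,0,0]], "jaw": [0.55,0.55,0.55,0.55,0.55,0.55,0.55,0.55,0.55,0.55,0.55,0.55]}}

```text
clock: 3.4
eef_pos: [448.0, 234.0, 37.1]
eef_rot: [-1.061, 1.25, 0.877]
wrist_force: [0.9, -0.3, 0.7]
grip_width: 38.3
```

```bash
cat > look.py <<'E'
from h import *
import sys
from plant import imaging
n=sys.argv[1]
for c,(x0,y0,x1,y1) in (("top",(185,140,285,255)),("scene",(330,190,470,290))):
    d=imaging.get_image(c)
    cv2.imwrite(f"pics/{c}{n}.png",cv2.resize(d["img"][y0:y1,x0:x1,::-1],None,fx=4,fy=4,interpolation=cv2.INTER_CUBIC))
    W=tolane(pts(d));m=(W[...,2]>12)&(W[...,0]>-30)&(W[...,0]<208)&(abs(W[...,1])<58)
    hsv=cv2.cvtColor(d["img"],cv2.COLOR_RGB2HSV);m&=hsv[...,2]>70
    q=W[m];hh,e=np.histogram(q[:,0],bins=np.arange(-30,215,10));print(c,dict(zip(e[:-1].tolist(),hh.tolist())))
A=np.hstack([cv2.resize(cv2.imread(f"pics/top{n}.png"),(348,400)),cv2.resize(cv2.imread(f"pics/scene{n}.png"),(450,322)) if 0 else cv2.copyMakeBorder(cv2.resize(cv2.imread(f"pics/scene{n}.png"),(450,322)),0,78,0,0,cv2.BORDER_CONSTANT)])
cv2.imwrite(f"pics/both{n}.png",A)
E
python3 st.py -15 -12 14; python3 look.py 2
```

```text
t 3.4 lane [-18.8  -9.1  13.8] F lane [ 1.   -0.04  0.53] w 38.3 rot err/8 [0.   0.01 0.01]
q [ 0.37  0.32 -0.57  0.58 -0.09  0.67]
dp/25 [-0.007 -0.151 -0.117]
top {-30: 115, -20: 192, -10: 354, 0: 473, 10: 469, 20: 324, 30: 204, 40: 110, 50: 160, 60: 171, 70: 183, 80: 114, 90: 0, 100: 0, 110: 0, 120: 0, 130: 0, 140: 0, 150: 0, 160: 0, 170: 0, 180: 0, 190: 0, 200: 0}
scene {-30: 82, -20: 110, -10: 273, 0: 445, 10: 550, 20: 527, 30: 520, 40: 135, 50: 215, 60: 219, 70: 294, 80: 403, 90: 1, 100: 0, 110: 0, 120: 0, 130: 0, 140: 0, 150: 0, 160: 0, 170: 0, 180: 0, 190: 0, 200: 0}
```

View pics/both2.png

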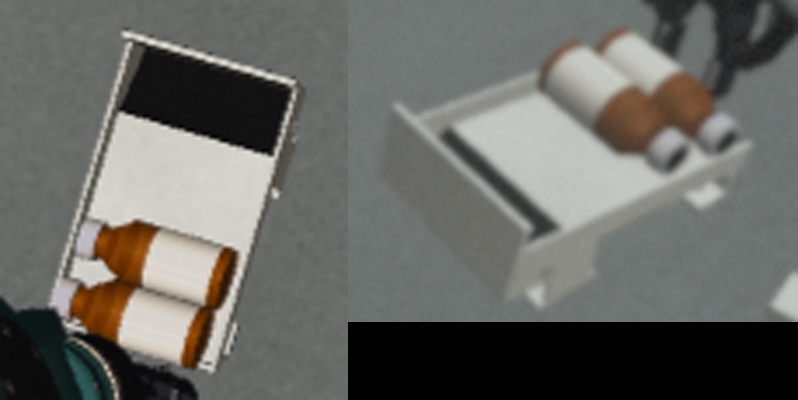

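Request:
{"api": "send_rows", "payload": {"dp": [[0,0,-0.12],[0,-0.04,-0.12],[0,-0.08,-0.12],[0,-0.12,-0.12],[0,-0.16,-0.12],[0,-0.2,-0.12],[0,-0.25,-0.12],[0,-0.32,-0.12],[0,-0.4,-0.12],[0,-0.5,-0.12],[0,-0.6,-0.12],[0,-0.7,-0.12],[0,-0.8,-0.12],[0,-0.9,-0.12],[0,-1.0,-0.12],[0,-1.1,-0.12],[0,-1.2,-0.12],[0,-1.3,-0.12],[0,-1.36,-0.12],[0,-1.4,-0.12]], "twist": [[0,0,0],[0,0,0],[0,0,0],[0,0,0],[0,0,0],[0,0,0],[0,0,0],[0,0,0],[0,0,0],[0,0,0],[0,0,0],[0,0,0],[0,0,0],[0,0,0],[0,0,0],[0,0,0],[0,0,0],[0,0,0],[0,0,0],[0,0,0]], "jaw": [0.55,0.55,0.55,0.55,0.55,0.55,0.55,0.55,0.55,0.55,0.55,0.55,0.55,0.55,0.55,0.55,0.55,0.55,0.55,0.55]}}

```text
clock: 5.5
eef_pos: [480.1, 220.7, 41.8]
eef_rot: [-1.061, 1.25, 0.877]
wrist_force: [-3.0, 0.6, 1.6]
grip_width: 38.2
```

```bash
python3 st.py 50 -12 14; python3 look.py 3
```

```text
t 5.5 lane [ 16.1 -12.1  13.7] F lane [-2.79 -0.35  1.99] w 38.2 rot err/8 [0.   0.01 0.  ]
q [ 0.32  0.34 -0.51  0.61 -0.08  0.62]
dp/25 [-0.011 -1.354  0.003]
top {-30: 124, -20: 150, -10: 141, 0: 108, 10: 174, 20: 340, 30: 435, 40: 482, 50: 370, 60: 244, 70: 122, 80: 159, 90: 180, 100: 176, 110: 128, 120: 0, 130: 0, 140: 0, 150: 0, 160: 0, 170: 0, 180: 0, 190: 0, 200: 0}
scene {-30: 0, -20: 0, -10: 13, 0: 54, 10: 92, 20: 183, 30: 324, 40: 603, 50: 621, 60: 560, 70: 233, 80: 208, 90: 304, 100: 284, 110: 440, 120: 14, 130: 0, 140: 0, 150: 0, 160: 0, 170: 0, 180: 0, 190: 0, 200: 0}
```

View pics/both3.png

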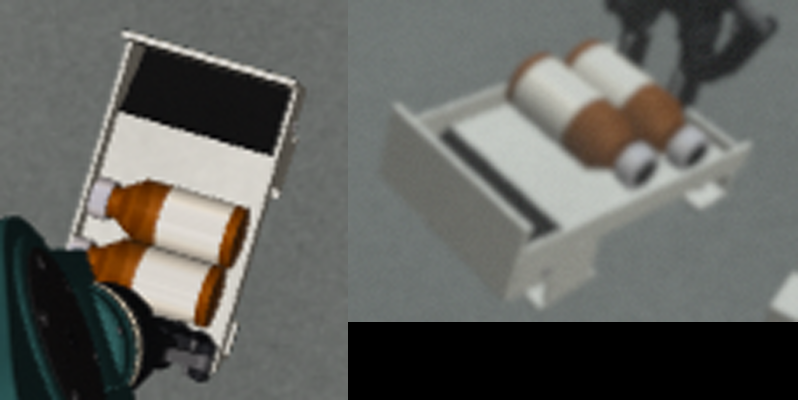

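Request:
{"api": "send_rows", "payload": {"dp": [[0,-0.08,0],[0,-0.2,0],[0,-0.34,0],[0,-0.48,0],[0,-0.62,0],[0,-0.76,0],[0,-0.9,0],[0,-1.04,0],[0,-1.18,0],[0,-1.32,0],[0,-1.46,0],[0,-1.6,0],[0,-1.74,0],[0,-1.88,0],[0,-2.0,0],[0,-2.12,0],[0,-2.22,0],[0,-2.32,0],[0,-2.38,0],[0,-2.42,0]], "twist": [[0,0,0],[0,0,0],[0,0,0],[0,0,0],[0,0,0],[0,0,0],[0,0,0],[0,0,0],[0,0,0],[0,0,0],[0,0,0],[0,0,0],[0,0,0],[0,0,0],[0,0,0],[0,0,0],[0,0,0],[0,0,0],[0,0,0],[0,0,0]], "jaw": [0.55,0.55,0.55,0.55,0.55,0.55,0.55,0.55,0.55,0.55,0.55,0.55,0.55,0.55,0.55,0.55,0.55,0.55,0.55,0.55]}}

```text
clock: 7.6
eef_pos: [537.5, 202.7, 50.3]
eef_rot: [-1.061, 1.25, 0.877]
wrist_force: [-3.4, 0.9, 1.1]
grip_width: 38.1
```

```bash
python3 st.py 88 -12 14; python3 look.py 4
```

```text
t 7.6 lane [ 76.8 -12.1  13.7] F lane [-3.34 -0.15  1.6 ] w 38.1 rot err/8 [0.   0.01 0.01]
q [ 0.26  0.39 -0.39  0.67 -0.07  0.55]
dp/25 [-0.011 -0.446  0.005]
top {-30: 10, -20: 30, -10: 53, 0: 50, 10: 51, 20: 88, 30: 136, 40: 151, 50: 177, 60: 249, 70: 345, 80: 477, 90: 483, 100: 411, 110: 376, 120: 283, 130: 215, 140: 187, 150: 183, 160: 167, 170: 110, 180: 0, 190: 0, 200: 0}
scene {-30: 0, -20: 0, -10: 0, 0: 1, 10: 0, 20: 8, 30: 7, 40: 0, 50: 8, 60: 93, 70: 131, 80: 238, 90: 265, 100: 684, 110: 669, 120: 618, 130: 268, 140: 190, 150: 299, 160: 286, 170: 457, 180: 32, 190: 0, 200: 0}
```

View pics/both4.png

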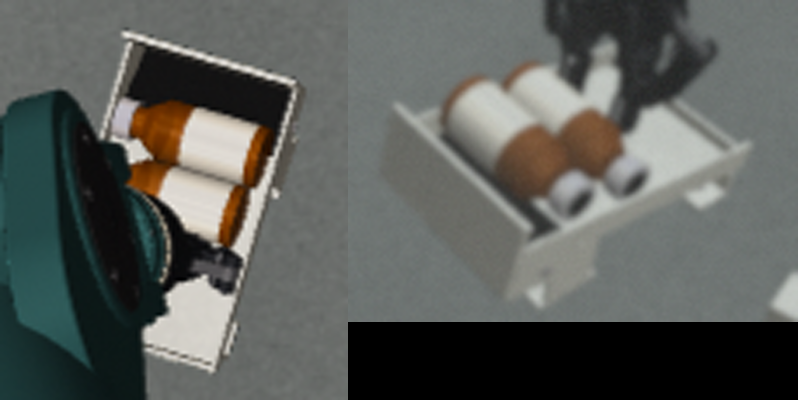

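Request:
{"api": "send_rows", "payload": {"dp": [[0,-0.05,0],[0,-0.11,0],[0,-0.17,0],[0,-0.23,0],[0,-0.29,0],[0,-0.35,0],[0,-0.4,0],[0,-0.44,0],[0,-0.48,0],[0,-0.48,0],[0,-0.48,0]], "twist": [[0,0,0],[0,0,0],[0,0,0],[0,0,0],[0,0,0],[0,0,0],[0,0,0],[0,0,0],[0,0,0],[0,0,0],[0,0,0]], "jaw": [0.55,0.55,0.55,0.55,0.55,0.55,0.55,0.55,0.55,0.55,0.55]}}

```text
clock: 8.8
eef_pos: [549.0, 199.2, 52.0]
eef_rot: [-1.061, 1.25, 0.876]
wrist_force: [-0.6, 0.2, -1.0]
grip_width: 38.6
```

```bash
python3 st.py 88 -12 14; python3 look.py 5
```

```text
t 8.8 lane [ 89.  -12.1  13.8] F lane [-0.78 -0.02 -0.91] w 38.6 rot err/8 [0.   0.01 0.01]
q [ 0.24  0.4  -0.37  0.68 -0.07  0.54]
dp/25 [-0.01   0.041  0.004]
top {-30: 1, -20: 30, -10: 71, 0: 82, 10: 65, 20: 61, 30: 85, 40: 131, 50: 135, 60: 175, 70: 241, 80: 330, 90: 474, 100: 471, 110: 421, 120: 369, 130: 289, 140: 178, 150: 29, 160: 44, 170: 146, 180: 170, 190: 167, 200: 105}
scene {-30: 0, -20: 0, -10: 0, 0: 1, 10: 0, 20: 1, 30: 9, 40: 6, 50: 0, 60: 9, 70: 72, 80: 143, 90: 191, 100: 250, 110: 621, 120: 693, 130: 617, 140: 540, 150: 100, 160: 160, 170: 48, 180: 160, 190: 228, 200: 107}
```

View pics/both5.png

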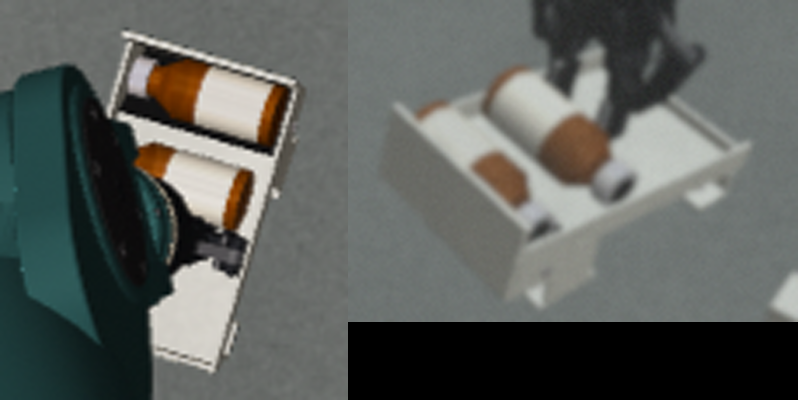

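Request:
{"api": "send_rows", "payload": {"dp": [[0,0.02,0],[0,0.06,0],[0,0.12,0],[0,0.2,0],[0,0.3,0],[0,0.4,0],[0,0.5,0],[0,0.6,0],[0,0.7,0],[0,0.8,0],[0,0.9,0],[0,1.0,0],[0,1.1,0],[0,1.2,0],[0,1.3,0],[0,1.4,0],[0,1.5,0],[0,1.58,0],[0,1.64,0],[0,1.68,0]], "twist": [[0,0,0],[0,0,0],[0,0,0],[0,0,0],[0,0,0],[0,0,0],[0,0,0],[0,0,0],[0,0,0],[0,0,0],[0,0,0],[0,0,0],[0,0,0],[0,0,0],[0,0,0],[0,0,0],[0,0,0],[0,0,0],[0,0,0],[0,0,0]], "jaw": [0.55,0.55,0.55,0.55,0.55,0.55,0.55,0.55,0.55,0.55,0.55,0.55,0.55,0.55,0.55,0.55,0.55,0.55,0.55,0.55]}}

```text
clock: 10.9
eef_pos: [509.1, 211.6, 46.1]
eef_rot: [-1.061, 1.25, 0.877]
wrist_force: [-0.2, -0.3, -0.5]
grip_width: 38.7
```

```bash
python3 st.py -15 -12 14; python3 look.py 6
```

```text
t 10.9 lane [ 46.8 -12.1  13.7] F lane [-0.16 -0.34 -0.47] w 38.7 rot err/8 [0.   0.01 0.01]
q [ 0.29  0.37 -0.45  0.63 -0.08  0.59]
dp/25 [-0.014  2.473  0.005]
top {-30: 0, -20: 20, -10: 85, 0: 129, 10: 147, 20: 150, 30: 156, 40: 223, 50: 382, 60: 451, 70: 427, 80: 358, 90: 250, 100: 108, 110: 11, 120: 5, 130: 0, 140: 0, 150: 0, 160: 39, 170: 145, 180: 172, 190: 162, 200: 107}
scene {-30: 0, -20: 0, -10: 7, 0: 7, 10: 1, 20: 12, 30: 71, 40: 110, 50: 194, 60: 313, 70: 630, 80: 627, 90: 587, 100: 459, 110: 120, 120: 122, 130: 0, 140: 0, 150: 0, 160: 1, 170: 39, 180: 159, 190: 236, 200: 102}
```

View pics/both6.png

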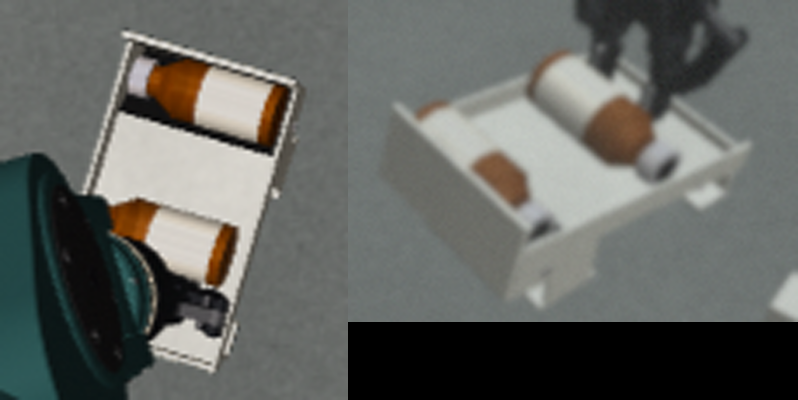

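```bash
cat > fit.py <<'E'
from h import *
import sys
from plant import imaging
from scipy.optimize import least_squares
x0=float(sys.argv[1])
for c in("top","scene"):
    d=imaging.get_image(c);W=tolane(pts(d));v=cv2.cvtColor(d["img"],cv2.COLOR_RGB2HSV)
    m=(W[...,2]>28)&(W[...,2]<55)&(abs(W[...,0]-x0)<26)&(W[...,1]>-48)&(W[...,1]<15)&((v[...,2]>150)|(v[...,1]>120))
    b=W[m]
    r=least_squares(lambda p:np.hypot(b[:,0]-p[0]-p[1]*(b[:,1]+10),b[:,2]-24)-23,[x0,0],loss='soft_l1')
    print(c,len(b),"x",r.x[0].round(1),"skew deg",np.degrees(r.x[1]).round(1))
E
python3 fit.py 81
```

```text
top 368 x 80.9 skew deg 0.3
scene 293 x 80.4 skew deg -0.8
```

Request:
{"api": "send_rows", "payload": {"dp": [[0,0.03,0],[0,0.1,0],[0,0.2,0],[0,0.32,0],[0,0.44,0],[0,0.56,0],[0,0.68,0],[0,0.8,0],[0,0.92,0],[0,1.04,0],[0,1.16,0],[0,1.28,0],[0,1.4,0],[0,1.52,0],[0,1.64,0],[0,1.74,0],[0,1.84,0],[0,1.94,0],[0,2.02,0],[0,2.1,0]], "twist": [[0,0,0],[0,0,0],[0,0,0],[0,0,0],[0,0,0],[0,0,0],[0,0,0],[0,0,0],[0,0,0],[0,0,0],[0,0,0],[0,0,0],[0,0,0],[0,0,0],[0,0,0],[0,0,0],[0,0,0],[0,0,0],[0,0,0],[0,0,0]], "jaw": [0.55,0.55,0.55,0.55,0.55,0.55,0.55,0.55,0.55,0.55,0.55,0.55,0.55,0.55,0.55,0.55,0.55,0.55,0.55,0.55]}}

```text
clock: 13.1
eef_pos: [459.5, 227.2, 38.7]
eef_rot: [-1.061, 1.25, 0.877]
wrist_force: [-0.7, 0.4, -0.4]
grip_width: 38.3
```

```bash
python3 st.py -15 -12 14; python3 fit.py 28
```

```text
t 13.1 lane [ -5.7 -12.1  13.7] F lane [-0.82  0.14 -0.29] w 38.3 rot err/8 [0.   0.01 0.01]
q [ 0.35  0.32 -0.55  0.58 -0.08  0.65]
dp/25 [-0.014  0.371  0.004]
top 400 x 28.2 skew deg 0.5
scene 281 x 27.4 skew deg 0.3
```

Request:
{"api": "send_rows", "payload": {"dp": [[0,0.05,0],[0,0.1,0],[0,0.15,0],[0,0.2,0],[0,0.24,0],[0,0.28,0],[0,0.32,0],[0,0.36,0],[0,0.4,0],[0,0.44,0],[0,0.48,0],[0,0.52,0],[0,0.56,0],[0,0.6,0],[0,0.64,0]], "twist": [[0,0,0],[0,0,0],[0,0,0],[0,0,0],[0,0,0],[0,0,0],[0,0,0],[0,0,0],[0,0,0],[0,0,0],[0,0,0],[0,0,0],[0,0,0],[0,0,0],[0,0,0]], "jaw": [0.55,0.55,0.55,0.55,0.55,0.55,0.55,0.55,0.55,0.55,0.55,0.55,0.55,0.55,0.55]}}

```text
clock: 14.7
eef_pos: [444.1, 232.0, 36.5]
eef_rot: [-1.061, 1.25, 0.877]
wrist_force: [-0.1, 0.8, 0.4]
grip_width: 38.5
```

```bash
python3 st.py -35 -12 14; python3 fit.py 19;python3 look.py 7
```

```text
t 14.7 lane [-22.  -12.2  13.6] F lane [-0.32  0.71  0.43] w 38.5 rot err/8 [0.   0.01 0.01]
q [ 0.37  0.31 -0.58  0.57 -0.09  0.67]
dp/25 [-0.015  0.522  0.007]
top 426 x 19.1 skew deg -0.0
scene 273 x 18.7 skew deg -0.7
top {-30: 127, -20: 229, -10: 334, 0: 461, 10: 398, 20: 270, 30: 167, 40: 41, 50: 0, 60: 0, 70: 0, 80: 0, 90: 0, 100: 0, 110: 0, 120: 0, 130: 0, 140: 0, 150: 0, 160: 39, 170: 144, 180: 170, 190: 166, 200: 105}
scene {-30: 73, -20: 161, -10: 288, 0: 465, 10: 502, 20: 447, 30: 544, 40: 269, 50: 154, 60: 23, 70: 0, 80: 0, 90: 0, 100: 0, 110: 0, 120: 0, 130: 0, 140: 0, 150: 0, 160: 0, 170: 39, 180: 155, 190: 246, 200: 96}
```

View pics/both7.png

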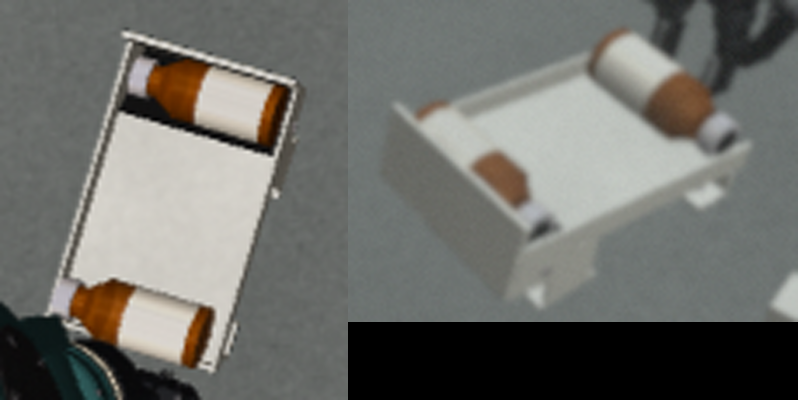

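Lower bottle is on the lip at lane x ≈ 19 and the upper is seated; the fingers (about x = -11) are free. Back off and rise.

Request:
{"api": "send_rows", "payload": {"dp": [[0,0.2,0],[0,0.4,0],[0,0.7,0],[0,1.0,0],[-0.5,1.2,0],[-1.0,1.2,0],[-2,1.2,0],[-3,1.2,0],[-4,1.2,0],[-4.5,1.2,0],[-4.5,1.2,0],[-4.5,1.2,0]], "twist": [[0,0,0],[0,0,0],[0,0,0],[0,0,0],[0,0,0],[0,0,0],[0,0,0],[0,0,0],[0,0,0],[0,0,0],[0,0,0],[0,0,0]], "jaw": [0.55,0.55,0.55,0.55,0.55,0.55,0.55,0.55,0.55,0.55,0.55,0.55]}}

```text
clock: 16.1
eef_pos: [400.4, 245.5, 143.2]
eef_rot: [-1.061, 1.25, 0.877]
wrist_force: [-0.4, -0.6, 0.8]
grip_width: 38.4
```

```bash
python3 st.py; python3 fit.py 19;python3 look.py 8; python3 - <<'E'
from h import *
from plant import imaging
d=imaging.get_image("top");cv2.imwrite("pics/topend.png",d["img"][:,:,::-1])
E
```

```text
t 16.1 lane [-52.4 -12.4 125.7] F lane [-0.1  -0.67  0.81] w 38.4 rot err/8 [0.   0.01 0.  ]
q [ 0.43  0.16 -0.45  0.86 -0.09  0.73]
top 426 x 19.1 skew deg -0.2
scene 269 x 18.9 skew deg -0.3
top {-30: 519, -20: 444, -10: 339, 0: 362, 10: 281, 20: 192, 30: 161, 40: 37, 50: 0, 60: 0, 70: 0, 80: 0, 90: 0, 100: 0, 110: 0, 120: 0, 130: 0, 140: 0, 150: 0, 160: 37, 170: 144, 180: 169, 190: 168, 200: 103}
scene {-30: 217, -20: 173, -10: 41, 0: 27, 10: 104, 20: 211, 30: 336, 40: 191, 50: 0, 60: 0, 70: 0, 80: 0, 90: 0, 100: 0, 110: 0, 120: 0, 130: 0, 140: 0, 150: 0, 160: 1, 170: 40, 180: 158, 190: 231, 200: 105}
```

View pics/both8.png

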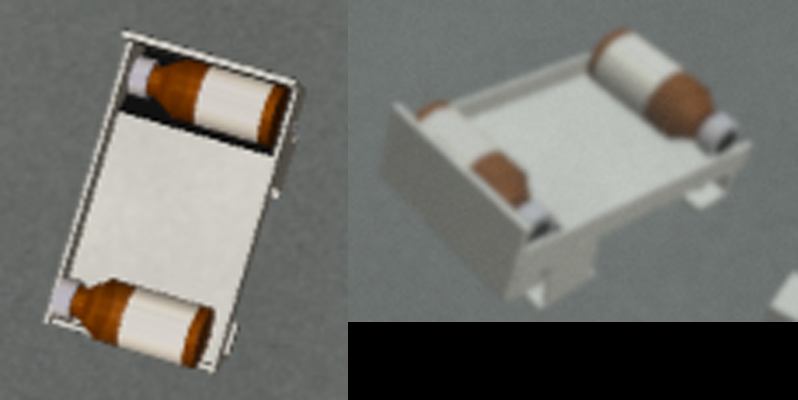

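View pics/topend.png

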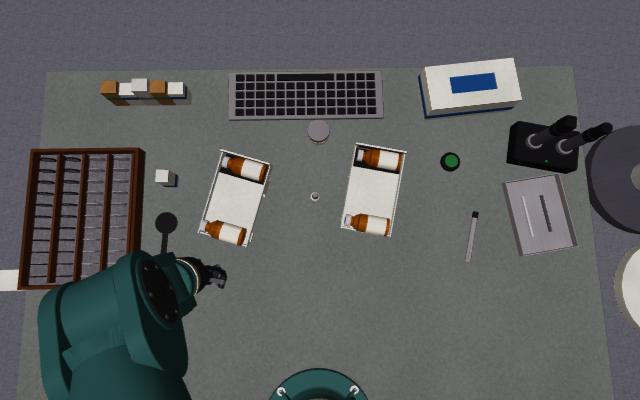

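```bash
python3 -c "
from plant import manip
print(manip.hand_in())"
```

```text
the job is handed in; nothing more can be done
None
```

The job is done and handed in at about 16 s. I rolled the two bottles up the slope with partly closed fingertips behind the lower one. The upper bottle tipped over the crest into the reserve seat. I then eased the lower one back down on the fingertips to the front lip and moved the arm back and up.

- **Lower bottle:** the last images put it at lane x ≈ 19 mm in both views, with skew under 0.5°.
- **Upper bottle:** it sits in the reserve seat against the end stop, and its image readings did not change during or after the return.
- **Forces:** the wrist readings I took while pushing were about 3–4 N.
- **Other objects:** everything else visible in the last top view looks where it started. The occluder's handle is partly hidden under the raised arm in that view, so I could not see all of it.
- **Disagreement:** the two cameras differed by up to about 4 mm on the chute's end stop. I shifted the lane origin about 2 mm to match the bottles' stated starting positions, and the later readings agreed with that.

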